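Sort tube holders out of a see-saw-lid case

ROBOT

A 6-joint arm with a two-finger parallel gripper is mounted at the origin on the work surface. World frame = base frame: x ahead of the robot, y to its left, z up, the work surface at z = 0. Lengths are in m, angles in rad, forces in N, time in s.
With the tool pointing down it reaches from about 0.25 to 0.8 m from the base axis. Payload 8.5 kg.
Tool frame: the origin (TCP) lies at the very end of the fingers, on their centre line; the grasp point (between the pads) lies r.grip_point_offset behind it (r.grip_point_offset is the distance from the TCP to the grasp point, in m); z points along the fingers, y is the direction in which the jaws open and shut (so a half turn about z gives the same grasp; the last joint's range is limited). The gripper opens to 85 mm and grips with 20 to 120 N. Pads are 22 mm wide; open, the fingers measure 114 mm over their backs; the gripper's body (76 mm by 85 mm) begins 54 mm behind the grasp point. The pads swing forward as they close: fully open they stand 13 mm farther back than shut.
Start: joints at [-1.158, 0.238, -0.013, 1.319, 0, 1.571], TCP at [0.211, -0.481, 0.231] pointing down, gripper open.
Joint ranges: [-2.66, 2.66], [-1.03, 1.9], [-1.14, 1.46], [-1.82, 2.27], [-1.45, 1.34], [-3.14, 3.14]. Speed limits (rad/s): [2.22, 2.22, 2.79, 3.14, 3.14, 3.14].

INTERFACE

Orientations are given as [roll, pitch, yaw] about the fixed x, y, z axes, in that order (R = Rz(yaw) Ry(pitch) Rx(roll)).
In Python, from plant import monitor, get_image, camera_params, r, recognise, regions_of, place_of gives the robot as it stands.
- The arm moves only by the tool step_arm, never from a script. Its argument "plan" is a list of rows, each a list of 7 numbers: the turn, a rotation vector about the tool's x, y, z in units of 5 degrees (1.0 is 5 degrees), then the shift along the tool's x, y, z in cm, then the finger opening in cm, from 0 to 8.54. In form: [[ax, ay, az, x, y, z, hand], ...]. A call has 1 to 12 rows; each row is the pose to reach, as a shift and turn from the pose commanded when the call began, along the tool's axes at that moment; what a row does not reach only later rows make up. A row lasts 1/8 s, in which the tool goes at most 62.5 mm and 10.7 degrees, less where a joint would pass 70% of its speed; a pose out of reach is approached as far as the arm can. A call with a gripper value outside its range is refused whole. The fingers move at their own pace and stop on an object; the grip force is fixed at half the most. Time passes only in rows, so rows that repeat a pose let the fingers close. It gives the time, the measured TCP pose, the force and the opening at its end, in the units of the state.
- monitor.get_obs(): the state, without advancing time (a new reading comes with each control period).
- get_image(name): name is "scene" or "top" or "wrist"; returns the picture (420x560x3 uint8, red, green, blue); there is no depth.
- camera_params(name): a dict with "mtx" (3x3 intrinsics, pixels), "dist" ([k1, k2, p1, p2, k3] as OpenCV has them; the pictures are not rectified), "R" (3x3) and "t" (3): a world point X has camera coordinates R X + t. Camera axes: x right, y down, z forward; pixel columns grow to the right and rows downward; lengths in m; the calibration is good to about 2 mm. A picture is of the moment at which its call begins: read the wrist's pose just before it. camera_params takes no time and is no camera call; for the wrist camera it gives the pose at the moment of the call.
- r.job_done(): hands the job in, once; it reports no verdict.
Trained networks look in the newest picture that a camera, given by its name, has taken for a name from the list of things; names that differ only in an ending like _2 or _b are one class to them, and where a whole thing is asked for, a point or a joint stands for the part that bears it (a point fixed in the world has none). Each returns a list of dicts, best first, with "confidence" (0 to 1); they miss things now and then, are a little off and sometimes report something else, mostly with a low value. They report only what shows in the picture. A call takes as long as a camera call.
- recognise(label, camera): "at" ([x, y, z] in m, in world coordinates, good to about 4 mm: the middle of the surface that is visible of it).
- regions_of(label, camera): "region" (420x560 bool, what is visible of it).
- place_of(label, camera): "at" ([x, y, z] in m, in world coordinates, good to about 4 mm: a listed point, or the origin of a listed thing).
The state is a dict: "t": time; "joints": joint angles; "joint_velocities": joint speeds; "joint_torque": joint torques, N m; "tool_pos": TCP position; "orientation": TCP orientation; "force": force on the tool from outside, world axes, zero at the start; "wrist_torque": the same for the moment, N m; "width": finger opening in m.
Only numpy, scipy, OpenCV 4.12 (cv2) and the standard library are available. Lean on these libraries where they do the work, as an engineer would, in place of code of your own. Each camera call takes 0.05 s, during which the arm holds its last target. There are 200 camera calls.

TASK

Press the paddle beside the white storage case all the way down so that its see-saw lid tips up. Take every long tube bar out of the case and lay it flat on the floor of the steel tray, and put every short block that stands on the bench into the case with the one that lives there, each on the case's floor. Then push the lid down again until it is fully shut, without shifting the bottle, the tip box or the beaker.

Things in the scene. Friction and masses are not known exactly. Their poses are not given: they have to be found in the camera images.
- case: White plastic storage case fixed to the bench, an open-topped box 260 (x) x 180 (y) x 80 mm high, walls 5 mm, inside 250 x 170 mm; its rubber-lined inner floor is 25 mm above the bench. Origin at the centre of its underside. It is covered by a see-saw lid pivoted beside its +y wall.
- lid (a joint): See-saw lid angle, rad: 0 = shut, level over the case; 1.42 = stop, lid tipped up nearly upright, clear of the case's mouth. Lid and paddle are one rigid piece. Friction of 0.30 N m holds it where it is left. Pushing the paddle straight down 62 mm out from the pivot line (7 to 12 N) opens it fully.
- pivot (a point): Middle of the pivot line, which runs along the case's x axis: case frame (0, +155, 86) mm; axes as the case. Aluminium posts 95 mm high stand at its ends (case x = -145 to -133 and 133 to 145, y = 138 to 172) on a 6 mm foot plate (y = 85 to 210).
- paddle (a point): Ribbed aluminium paddle plate, 90 x 90 x 6 mm, on the side of the pivot away from the case, 25 to 115 mm from the pivot line. This point is mid-width on its upper face, 75 mm from the pivot line. The paddle slopes 0.71 rad up and outward when the lid is shut, as much down when the lid is at its stop.
- lid_edge (a point): Middle of the lid's free edge (328 mm above the bench when the lid is up: lift clear of it), on its upper face, 245 mm from the pivot line. The lid is a grey-framed clear plate, 250 x 245 x 5 mm, running from the pivot across the case. To shut it, push its outer face near the top toward the case until it leans, then straight down (under 15 N).
- tray: Low steel tray fixed to the bench, 160 (x) x 190 (y) x 25 mm high, walls and floor 5 mm, inside 150 x 180 mm. Origin at the centre of its underside.
- bar1: Long aluminium tube holder bar, 110 (x) x 30 (y) x 40 (z) mm, five dark wells in its top, about 0.24 kg. Origin at the middle of the solid. At the start it lies in the case, under the lid. May be absent.
- bar2: Long aluminium tube holder bar, 110 (x) x 30 (y) x 40 (z) mm, five dark wells in its top, about 0.24 kg. Origin at the middle of the solid. At the start it lies in the case, under the lid. May be absent.
- bar3: Long aluminium tube holder bar, 110 (x) x 30 (y) x 40 (z) mm, five dark wells in its top, about 0.24 kg. Origin at the middle of the solid. At the start it lies in the case, under the lid. May be absent.
- block1: Short aluminium tube holder block, 60 (x) x 40 (y) x 40 (z) mm, one large dark well in its top, about 0.18 kg. Origin at the middle of the solid. At the start it stands on the bench. May be absent.
- block2: Short aluminium tube holder block, 60 (x) x 40 (y) x 40 (z) mm, one large dark well in its top, about 0.18 kg. Origin at the middle of the solid. At the start it stands on the bench. May be absent.
- block3: Short aluminium tube holder block, 60 (x) x 40 (y) x 40 (z) mm, one large dark well in its top, about 0.18 kg. Origin at the middle of the solid. At the start it stands on the bench. May be absent.
- block4: Short aluminium tube holder block, 60 (x) x 40 (y) x 40 (z) mm, one large dark well in its top, about 0.18 kg. Origin at the middle of the solid. At the start it is in the case, among the bars.
- bottle: Bystander: white plastic bottle, 70 mm across, 150 mm high, origin at the centre of its underside.
- tipbox: Bystander: box of pipette tips, 85 x 125 x 77 mm high, origin at the centre of its underside.
- beaker: Bystander: empty glass beaker, 72 mm across, 85 mm high, origin at the centre of its underside.

How it is judged:
On the way, in this order (a step that is already met when the one before it is completed fails the run):
1. the paddle is pressed down until the lid is tipped fully up (lid above 1.3 rad with the gripper at the paddle) (value of joint lid above 1.3 rad and distance between the grasp point and paddle below 0.07 m), for 0.05 s.
2. with the lid still up, every bar lies in the tray and every block is in the case (x of bar1 in the frame of tray between -0.07 and 0.07 m and y of bar1 in the frame of tray between -0.085 and 0.085 m and z of bar1 in the frame of tray between 0.012 and 0.031 m and angle between bar1's own x axis and vertical between 1.47 and 1.67 rad and x of bar2 in the frame of tray between -0.07 and 0.07 m and y of bar2 in the frame of tray between -0.085 and 0.085 m and z of bar2 in the frame of tray between 0.012 and 0.031 m and angle between bar2's own x axis and vertical between 1.47 and 1.67 rad and x of bar3 in the frame of tray between -0.07 and 0.07 m and y of bar3 in the frame of tray between -0.085 and 0.085 m and z of bar3 in the frame of tray between 0.012 and 0.031 m and angle between bar3's own x axis and vertical between 1.47 and 1.67 rad and x of block1 in the frame of case between -0.12 and 0.12 m and y of block1 in the frame of case between -0.08 and 0.08 m and z of block1 in the frame of case between 0.03 and 0.052 m and x of block2 in the frame of case between -0.12 and 0.12 m and y of block2 in the frame of case between -0.08 and 0.08 m and z of block2 in the frame of case between 0.03 and 0.052 m and x of block3 in the frame of case between -0.12 and 0.12 m and y of block3 in the frame of case between -0.08 and 0.08 m and z of block3 in the frame of case between 0.03 and 0.052 m and x of block4 in the frame of case between -0.12 and 0.12 m and y of block4 in the frame of case between -0.08 and 0.08 m and z of block4 in the frame of case between 0.03 and 0.052 m and value of joint lid above 0.9 rad), for 0.2 s.
At the end, for the whole second after the job is handed in: The lid is shut (below 0.06 rad); every bar present lies flat (within 0.1 rad) on the tray's floor between its walls; every block present rests on the case's floor, none stacked; all released and at rest (value of joint lid below 0.06 rad and x of bar1 in the frame of tray between -0.07 and 0.07 m and y of bar1 in the frame of tray between -0.085 and 0.085 m and z of bar1 in the frame of tray between 0.012 and 0.031 m and angle between bar1's own x axis and vertical between 1.47 and 1.67 rad and x of bar2 in the frame of tray between -0.07 and 0.07 m and y of bar2 in the frame of tray between -0.085 and 0.085 m and z of bar2 in the frame of tray between 0.012 and 0.031 m and angle between bar2's own x axis and vertical between 1.47 and 1.67 rad and x of bar3 in the frame of tray between -0.07 and 0.07 m and y of bar3 in the frame of tray between -0.085 and 0.085 m and z of bar3 in the frame of tray between 0.012 and 0.031 m and angle between bar3's own x axis and vertical between 1.47 and 1.67 rad and x of block1 in the frame of case between -0.12 and 0.12 m and y of block1 in the frame of case between -0.08 and 0.08 m and z of block1 in the frame of case between 0.03 and 0.052 m and x of block2 in the frame of case between -0.12 and 0.12 m and y of block2 in the frame of case between -0.08 and 0.08 m and z of block2 in the frame of case between 0.03 and 0.052 m and x of block3 in the frame of case between -0.12 and 0.12 m and y of block3 in the frame of case between -0.08 and 0.08 m and z of block3 in the frame of case between 0.03 and 0.052 m and x of block4 in the frame of case between -0.12 and 0.12 m and y of block4 in the frame of case between -0.08 and 0.08 m and z of block4 in the frame of case between 0.03 and 0.052 m and linear speed of each of bar1, bar2, bar3, block1, block2, block3, block4 below 0.02 m/s and contact force between the fingers and bar1 below 0.3 N and contact force between the fingers and bar2 below 0.3 N and contact force between the fingers and bar3 below 0.3 N and contact force between the fingers and block1 below 0.3 N and contact force between the fingers and block2 below 0.3 N and contact force between the fingers and block3 below 0.3 N and contact force between the fingers and block4 below 0.3 N); the robot touches nothing.
It fails at once if the bottle is shifted by more than 30 mm (distance of bottle from where it was at the start of the episode above 0.03 m).
It fails at once if the tipbox is shifted by more than 30 mm (distance of tipbox from where it was at the start of the episode above 0.03 m).
It fails at once if the beaker is shifted by more than 30 mm (distance of beaker from where it was at the start of the episode above 0.03 m).
Of bar1, bar2, bar3 only 2 to 3 are there at a start; the rules pass over those that are not, and their reading is None.
Of block1, block2, block3 only 2 to 3 are there at a start; the rules pass over those that are not, and their reading is None.
At some moment in a run one of block1, block2, block3 may be knocked a few centimetres aside while the robot is not near it.
Once in a run the grip may slacken for a moment while it holds something.
It also fails if it takes over 210 s, if anything falls off the work surface, if the arm or the gripper's body presses on something with over 40 N, if the wrist force passes 120 N, or if a joint passes its speed limit or range.

## Working session

There is one attempt and no reset: what is moved stays moved. The work goes in short steps, Python scripts to look and compute and a tool call to move; the robot and the scene stay as the last step left them, time stands still between calls to the robot, and variables do not carry over. Pictures are saved under pics/ and viewed, about 12 in all and at most 16, crops included, and the job is handed in when it is done.

Besides the shell and the picture viewer there is one more tool, called after "Call:" as name(argument=value, ...) on one line, values as JSON. step_arm: Moves the arm, as the interface text tells. Its arguments: {"type":"object","properties":{"plan":{"type":"array","items":{"type":"array","items":{"type":"number"}}}},"required":["plan"]}

```bash
ls; mkdir -p pics; python3 - <<'E'
from plant import *
import cv2
o=monitor.get_obs();print({k:o[k] for k in o}, r.grip_point_offset)
for c in ["scene","top"]:
    cv2.imwrite(f"pics/{c}0.png",get_image(c)[:,:,::-1])
    print(c)
    for n in ["case","pivot","paddle","lid_edge","tray","bar1","block1","bottle","tipbox","beaker"]:
        print(n,[(d["at"] if not hasattr(d["at"],'round') else d["at"].round(3).tolist(),round(float(d["confidence"]),2)) for d in place_of(n,c)])
E
```

```text
pics
{'t': 0.0, 'joints': array([-1.15800075e+00,  2.38758195e-01, -1.42493750e-02,  1.31919697e+00,
        2.68938802e-05,  1.57083152e+00]), 'joint_velocities': array([ 2.36315609e-04, -3.41964853e-04, -4.15045908e-04,  6.84506359e-04,
       -9.95396579e-05, -7.69544910e-04]), 'joint_torque': array([ 1.59135365e-03, -5.38778400e+01,  3.46436369e+01,  1.87599531e-02,
        1.15405423e-04, -2.93801463e-05]), 'tool_pos': array([ 0.21045705, -0.48052003,  0.23069137]), 'orientation': array([-3.14018444e+00, -2.68443002e-05,  4.12760353e-01]), 'force': array([0.35266012, 0.67517269, 0.80360747]), 'wrist_torque': array([ 0.01453851, -0.00090795, -0.00488481]), 'width': 0.08573574806991972} 0.0187
scene
case [([0.5755, 0.096, 0.0031], 0.73)]
pivot []
paddle [([0.5811, 0.3134, 0.1336], 0.63), ([0.4604, -0.3496, 0.0151], 0.55)]
lid_edge [([0.5699, 0.0109, 0.0892], 0.97)]
tray [([0.6201, -0.249, -0.002], 0.69)]
bar1 []
block1 [([0.4526, -0.2265, 0.0187], 0.7), ([0.4604, -0.3509, 0.0153], 0.68), ([0.3833, 0.3964, -0.0014], 0.24)]
bottle [([0.7844, -0.1806, 0.0045], 0.93)]
tipbox [([0.3832, 0.3962, 0.001], 0.97), ([0.4615, -0.349, 0.0148], 0.17)]
beaker [([0.5381, -0.4849, -0.0027], 0.57)]
top
case [([0.578, 0.1023, -0.0007], 0.74)]
pivot [([0.5763, 0.2529, 0.0872], 0.55)]
paddle [([0.5837, 0.3099, 0.1396], 0.59)]
lid_edge [([0.5772, 0.0061, 0.0927], 0.67)]
tray [([0.6177, -0.2495, 0.001], 0.79)]
bar1 [([0.4608, -0.3528, 0.0198], 0.71)]
block1 [([0.4628, -0.3529, 0.0197], 0.82), ([0.4577, -0.2253, 0.0167], 0.57)]
bottle [([0.7832, -0.1814, 0.0044], 0.91), ([0.5775, 0.1016, 0.0021], 0.75)]
tipbox [([0.385, 0.3944, -0.0036], 0.8)]
beaker [([0.539, -0.4863, -0.0025], 0.88)]
```

View pics/scene0.png

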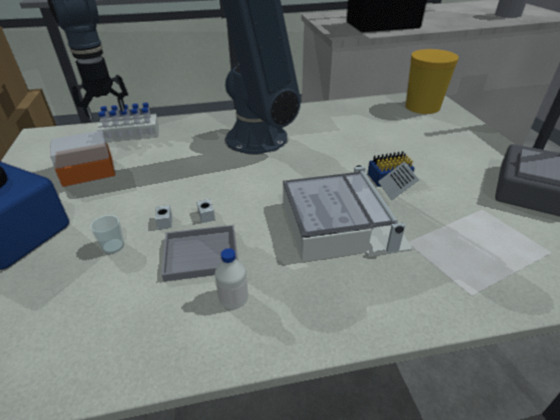

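View pics/top0.png

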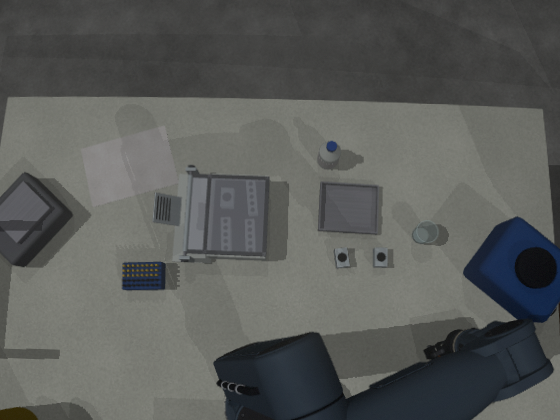

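Scene: two bench blocks (top view about (343,257) and (380,257)), three bars in the case at (251,197), (224,233) and (251,236), and block4 at (227,197). The tray, the bottle and the beaker are all clear. The case is aligned with world axes.

```bash
cat > h.py <<'E'
from plant import *
import numpy as np, cv2, sys
from scipy.spatial.transform import Rotation as Ro
def rows(*wps):
    """wps: (x,y,z,yaw,hand_cm[,pitch-free]) -> rows from the present pose"""
    o=monitor.get_obs(); p=o["tool_pos"]; R0=Ro.from_euler("xyz",o["orientation"])
    for x,y,z,yaw,h in wps:
        d=R0.inv().apply(np.array([x,y,z])-p)*100
        a=(R0.inv()*Ro.from_euler("xyz",[np.pi,0,yaw])).as_rotvec(degrees=True)/5
        print([round(float(v),2) for v in [*a,*d,h]])
def look(cam,names,save=None):
    im=get_image(cam)
    if save: cv2.imwrite(f"pics/{save}.png",im[:,:,::-1])
    for n in names:
        print(cam,n,[(np.round(d["at"],3).tolist(),round(float(d["confidence"]),2)) for d in place_of(n,cam)])
def yaws(label,cam):
    P=camera_params(cam)
    for d in regions_of(label,cam):
        m=d["region"].astype(np.uint8)
        c=max(cv2.findContours(m,0,2)[0],key=cv2.contourArea)
        print(label,round(float(d["confidence"]),2),"minrect",np.round(np.array(cv2.boxPoints(cv2.minAreaRect(c)))).tolist())
def pix2w(cam,uv,z):
    P=camera_params(cam); q=cv2.undistortPoints(np.array([uv],float).reshape(-1,1,2),P["mtx"],np.array(P["dist"])).reshape(-1,2)
    d=np.c_[q,np.ones(len(q))]@P["R"]; c=-P["R"].T@P["t"]
    return c+d*((z-c[2])/d[:,2])[:,None]
def show(): 
    o=monitor.get_obs(); print(o["t"],o["tool_pos"].round(4),o["orientation"].round(3),o["joints"].round(2),o["force"].round(1),o["width"])
E
python3 - <<'E'
from h import *
rows((.35,-.1,.28,0,0),(.565,.314,.25,0,0),(.565,.314,.16,0,0))
print([x for x in dir(r) if x[0]!='_'])
E
```

```text
[-0.0, 0.0, 4.73, 28.05, -29.29, -4.87, 0.0]
[-0.0, 0.0, 4.73, 64.35, -58.59, -1.87, 0.0]
[-0.0, 0.0, 4.73, 64.35, -58.59, 7.13, 0.0]
['MotionError', 'grip_point_offset', 'job_done']
```

Call:
step_arm(plan=[[0,0,2,12,-12,-4.9,0],[0,0,4.73,20,-21,-4.9,0],[0,0,4.73,28,-29.3,-4.9,0],[0,0,4.73,34,-34,-4.5,0],[0,0,4.73,39,-38,-4,0],[0,0,4.73,44,-42,-3.5,0],[0,0,4.73,49,-46,-3,0],[0,0,4.73,54,-50,-2.5,0],[0,0,4.73,59,-54,-2,0],[0,0,4.73,64.3,-58.6,-1.9,0],[0,0,4.73,64.3,-58.6,-1.9,0],[0,0,4.73,64.3,-58.6,-1.9,0]])

```text
t: 2.6
tool_pos: [0.504, 0.0509, 0.2555]
orientation: [-3.099, 0.002, 0.076]
force: [-0.1, -0.2, 0.2]
width: 0.0001
```

```bash
python3 - <<'E'
from h import *
show()
look("wrist",["paddle","pivot"],"w1")
rows((.565,.316,.16,0,0),(.565,.316,.03,0,0))
E
```

```text
2.6 [0.504  0.0509 0.2555] [-3.099e+00  2.000e-03  7.600e-02] [ 0.07  0.2  -0.    1.37  0.04  3.14] [-0.1 -0.2  0.2] 8.84030612290756e-05
wrist paddle []
wrist pivot [([0.578, 0.259, 0.082], 0.84)]
[-0.49, 0.05, 0.86, 8.16, -25.6, 10.59, 0.0]
[-0.49, 0.05, 0.86, 8.19, -25.05, 23.58, 0.0]
```

```bash
python3 - <<'E'
from h import *
rows((.565,.316,.25,np.pi/2,0),(.565,.316,.16,np.pi/2,0),(.565,.316,.03,np.pi/2,0))
E
```

```text
[-0.42, -0.34, -17.14, 8.13, -25.99, 1.6, 0.0]
[-0.42, -0.34, -17.14, 8.16, -25.6, 10.59, 0.0]
[-0.42, -0.34, -17.14, 8.19, -25.05, 23.58, 0.0]
```

Call:
step_arm(plan=[[0,0,-2,0,-1,0.5,0],[-0.2,0,-4,1,-4,0.5,0],[-0.4,-0.1,-6,2,-8,0.8,0],[-0.4,-0.2,-8,3.5,-12,1.0,0],[-0.4,-0.3,-10,5,-16,1.2,0],[-0.4,-0.3,-12,6.5,-20,1.4,0],[-0.4,-0.3,-14,7.5,-23,1.6,0],[-0.42,-0.34,-16,8.1,-26,1.6,0],[-0.42,-0.34,-17.14,8.1,-26,1.6,0],[-0.42,-0.34,-17.14,8.1,-26,1.6,0],[-0.42,-0.34,-17.14,8.1,-26,1.6,0]])

```text
t: 4.12
tool_pos: [0.5642, 0.3152, 0.251]
orientation: [3.14, 0.0, 1.568]
force: [0.2, 0.4, -0.2]
width: -0.0002
```

```bash
python3 - <<'E'
from h import *
show()
look("wrist",["paddle","pivot","lid_edge"],"w1")
look("scene",["paddle"],"s1")
a=cv2.imread("pics/w1.png");b=cv2.imread("pics/s1.png");cv2.imwrite("pics/ws1.png",cv2.resize(np.hstack([a,b]),(800,300)))
rows((.565,.316,.16,np.pi/2,0),(.565,.316,.03,np.pi/2,0))
E
```

```text
4.125 [0.5642 0.3152 0.251 ] [3.14  0.    1.568] [ 0.51  0.45  0.35  1.47 -0.    2.08] [ 0.2  0.4 -0.2] -0.00023376895356589603
wrist paddle [([0.576, 0.311, 0.138], 0.7)]
wrist pivot [([0.579, 0.258, 0.086], 0.67)]
wrist lid_edge []
scene paddle [([0.579, 0.31, 0.135], 0.93)]
[0.02, 0.0, -0.01, 0.04, 0.04, 9.08, 0.0]
[0.02, 0.0, -0.01, 0.04, 0.02, 22.08, 0.0]
```

View pics/ws1.png

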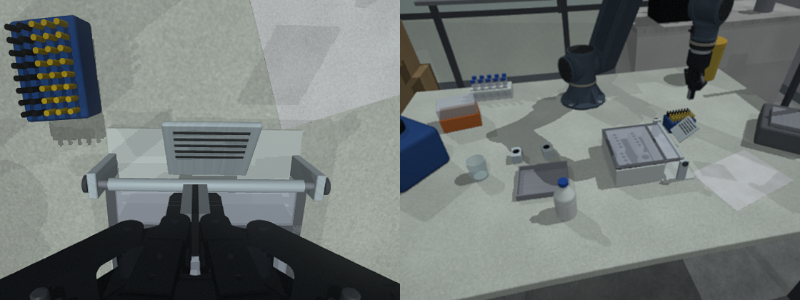

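Call:
step_arm(plan=[[0,0,0,0,0,5,0],[0,0,0,0,0,9,0],[0,0,0,0,0,10.5,0],[0,0,0,0,0,11.5,0],[0,0,0,0,0,12.5,0],[0,0,0,0,0,13.5,0],[0,0,0,0,0,14.5,0],[0,0,0,0,0,15.5,0],[0,0,0,0,0,16.5,0]])

```text
t: 5.55
tool_pos: [0.5668, 0.3181, 0.0885]
orientation: [3.135, -0.005, 1.571]
force: [-0.3, 6.3, 8.1]
width: 0.0001
```

```bash
python3 - <<'E'
from h import *
show()
get_image("scene")
look("scene",["paddle","lid_edge"],"s2")
E
```

```text
5.55 [0.5668 0.3181 0.0885] [ 3.135 -0.005  1.571] [0.51 0.52 0.04 1.09 0.   2.08] [-0.3  6.3  8.1] 0.00012998406398222152
scene paddle [([0.578, 0.329, 0.086], 0.79)]
scene lid_edge [([0.574, 0.073, 0.244], 0.97)]
```

View pics/s2.png

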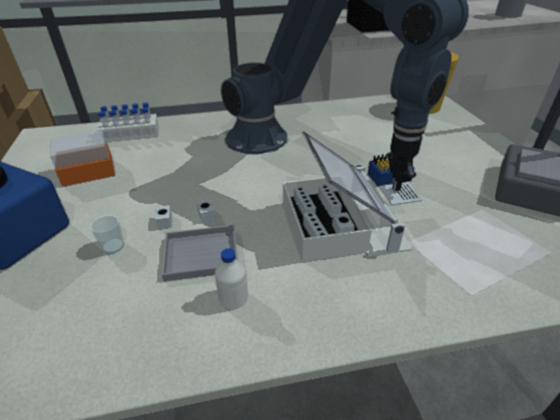

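The lid is about half open. I'll keep pressing.

Call:
step_arm(plan=[[0,0,0,0,0,1,0],[0,0,0,0,0,2,0],[0,0,0,0,0,3,0],[0,0,0,0,0,4,0],[0,0,0,0,0,4.8,0],[0,0,0,0,0,5.4,0],[0,0,0,0,0,5.7,0],[0,0,0,0,0,5.7,0],[0,0,0,0,0,5.7,0]])

```text
t: 6.88
tool_pos: [0.5677, 0.3201, 0.0361]
orientation: [3.132, -0.009, 1.572]
force: [-9.7, 7.4, 46.4]
width: -0.0002
```

```bash
python3 - <<'E'
from h import *
show()
look("scene",["paddle","lid_edge"],"s3")
E
```

```text
6.875 [0.5677 0.3201 0.0361] [ 3.132 -0.009  1.572] [ 0.51  0.56 -0.03  0.97  0.    2.08] [-9.7  7.4 46.4] -0.00018621139405577348
scene paddle [([0.578, 0.311, 0.036], 0.82)]
scene lid_edge [([0.575, 0.22, 0.329], 0.69)]
```

Call:
step_arm(plan=[[0,0,0,0,0,-5,0],[0,0,-2,0,0,-11,0],[0,0,-4,0,0,-17,0],[0,0,-6,0,0,-23,0],[0,0,-8,0,0,-29,0],[0,0,-10,0,0,-35,0],[0,0,-12,-1,0,-37,0],[0,0,-14,-7,0,-37,8],[0,0,-16,-13,0,-37,8],[0,0,-18,-19,1,-37,8],[0,0,-18,-22,1,-35,8],[0,0,-18,-22,1,-35,8]])

```text
t: 8.52
tool_pos: [0.5735, 0.0934, 0.3782]
orientation: [-3.141, -0.001, 3.138]
force: [0.0, -0.1, 0.1]
width: 0.0799
```

```bash
python3 - <<'E'
from h import *
show()
look("wrist",["bar1","block4","case"],"w4"); yaws("bar1","wrist"); yaws("block4","wrist")
look("top",["bar1","block1","lid_edge","tray"],"t4"); yaws("block1","top"); yaws("bar1","top"); yaws("tray","top")
E
```

```text
8.525 [0.5735 0.0934 0.3782] [-3.141e+00 -1.000e-03  3.138e+00] [ 0.16  0.35  0.51  1.74 -0.    0.17] [ 0.  -0.1  0.1] 0.07993355254356775
wrist bar1 [([0.517, 0.062, 0.047], 0.73), ([0.636, 0.059, 0.047], 0.73), ([0.518, 0.14, 0.048], 0.65)]
wrist block4 [([0.458, -0.226, 0.018], 0.72), ([0.637, 0.139, 0.046], 0.7)]
wrist case [([0.576, 0.101, -0.002], 0.95)]
bar1 0.87 minrect [[293.0, 71.0], [322.0, 69.0], [326.0, 164.0], [298.0, 165.0]]
bar1 0.77 minrect [[230.0, 67.0], [257.0, 66.0], [263.0, 160.0], [236.0, 162.0]]
bar1 0.74 minrect [[229.0, 171.0], [255.0, 167.0], [267.0, 256.0], [241.0, 259.0]]
block4 0.98 minrect [[292.0, 186.0], [325.0, 186.0], [325.0, 237.0], [292.0, 237.0]]
block4 0.96 minrect [[-3.0, 53.0], [42.0, 42.0], [55.0, 95.0], [10.0, 106.0]]
top bar1 [([0.64, 0.058, 0.045], 0.74)]
top block1 [([0.445, -0.224, 0.018], 0.82), ([0.462, -0.354, 0.021], 0.65)]
top lid_edge [([0.58, 0.22, 0.334], 0.87), ([0.582, 0.31, 0.036], 0.48), ([0.618, -0.252, 0.001], 0.31)]
top tray [([0.62, -0.248, 0.001], 0.69)]
block1 0.78 minrect [[335.0, 252.0], [348.0, 252.0], [348.0, 270.0], [335.0, 270.0]]
block1 0.53 minrect [[247.0, 193.0], [257.0, 193.0], [257.0, 216.0], [247.0, 216.0]]
block1 0.51 minrect [[373.0, 247.0], [386.0, 247.0], [386.0, 267.0], [373.0, 267.0]]
bar1 0.65 minrect [[247.0, 193.0], [256.0, 193.0], [258.0, 215.0], [248.0, 216.0]]
bar1 0.43 minrect [[241.0, 174.0], [268.0, 174.0], [268.0, 260.0], [241.0, 260.0]]
bar1 0.17 minrect [[314.0, 165.0], [323.0, 138.0], [343.0, 145.0], [335.0, 172.0]]
tray 0.77 minrect [[317.0, 230.0], [320.0, 180.0], [380.0, 184.0], [377.0, 234.0]]
```

View pics/w4.png

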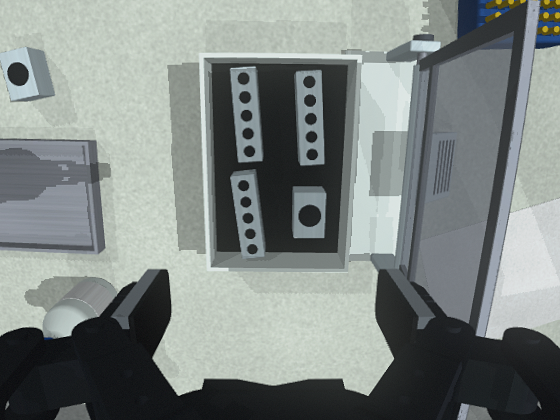

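Clear view of the open case: bars at (246,115), (310,118) and (247,215), block4 at (309,212), and one bench block at (22,73). Next I'll get the bar angles from the well rows.

```bash
python3 - <<'E'
from h import *
for n,uv in dict(A=[(243,78),(249,151)],B=[(310,86),(312,154)],C=[(238,185),(252,249)]).items():
    w=pix2w("wrist",uv,.065); d=w[1]-w[0]; print(n,w.mean(0).round(4),"axis deg",np.degrees(np.arctan2(d[1],d[0])).round(1))
w=pix2w("wrist",[(309,212)],.065);print(w.round(4))
w=pix2w("wrist",[(203,57),(355,60),(348,268),(210,268)],.08);print(w.round(4))
# block1 top corners
w=pix2w("wrist",[(22,73)],.04);print(w.round(4))
E
```

```text
A [0.5147 0.0648 0.065 ] axis deg 3.9
B [0.5209 0.1412 0.065 ] axis deg 3.1
C [0.6402 0.0613 0.065 ] axis deg 10.7
[[0.6327 0.1415 0.065 ]]
[[0.4513 0.0193 0.08  ]
 [0.4543 0.1869 0.08  ]
 [0.7023 0.1916 0.08  ]
 [0.7023 0.0165 0.08  ]]
[[ 0.4591 -0.2176  0.04  ]]
```

Call:
step_arm(plan=[[0,0,-0.8,5.8,-3,6,4.6],[0,0,-0.8,5.8,-3,12,4.6],[0,0,-0.8,5.8,-3,18,4.6],[0,0,-0.8,5.8,-3,24,4.6],[0,0,-0.8,5.8,-3,28,4.6],[0,0,-0.8,5.8,-3,31,4.6],[0,0,-0.8,5.8,-3,33.3,4.6],[0,0,-0.8,5.8,-3,33.5,4.6],[0,0,-0.8,5.8,-3,33.5,0],[0,0,-0.8,5.8,-3,33.5,0],[0,0,-0.8,5.8,-3,33.5,0],[0,0,-0.8,5.8,-3,33.5,0]])

```text
t: 10.72
tool_pos: [0.5173, 0.066, 0.0445]
orientation: [-3.142, 0.003, -3.072]
force: [-1.0, -0.6, 6.8]
width: 0.029
```

```bash
python3 - <<'E'
from h import *
y=np.pi-.05
rows((.517,.066,.15,np.pi+.07,0),(.57,-.1,.15,y,0),(.619,-.249,.12,y,0),(.619,-.249,.027,y,0))
E
```

```text
[-0.0, 0.03, -0.01, -0.0, 0.0, -10.55, 0.0]
[0.0, 0.03, 1.37, -4.14, -16.93, -10.54, 0.0]
[0.0, 0.03, 1.37, -7.98, -32.13, -7.53, 0.0]
[0.0, 0.03, 1.37, -7.95, -32.13, 1.77, 0.0]
```

Call:
step_arm(plan=[[0,0,0,0,0,-5,0],[0,0,0,0,0,-10.5,0],[0,0,0.3,-1,-5,-10.5,0],[0,0,0.7,-2.5,-11,-10.5,0],[0,0,1,-4,-17,-10.5,0],[0,0,1.4,-5.5,-22,-10,0],[0,0,1.4,-7,-28,-9,0],[0,0,1.4,-8,-32.1,-7.5,0],[0,0,1.4,-8,-32.1,-7.5,0],[0,0,1.4,-8,-32.1,-3.5,0],[0,0,1.4,-8,-32.1,-3.5,0]])

```text
t: 12.1
tool_pos: [0.6163, -0.2472, 0.0761]
orientation: [3.139, -0.005, 3.089]
force: [-0.6, -0.0, -3.0]
width: 0.0286
```

```bash
python3 - <<'E'
from h import *
show()
look("wrist",["bar1","block1","tray"],"w5"); look("top",["tray","bar1","block1"],"t5")
a=cv2.imread("pics/w5.png");b=cv2.imread("pics/t5.png");cv2.imwrite("pics/wt5.png",cv2.resize(np.hstack([a,b]),(800,300)))
rows((.619,-.249,.0265,np.pi-.05,0))
E
```

```text
12.1 [ 0.6163 -0.2472  0.0761] [ 3.139 -0.005  3.089] [-0.38  0.56  0.08  1.1   0.   -0.33] [-0.6 -0.  -3. ] 0.028619894356295028
wrist bar1 [([0.616, -0.248, 0.08], 0.81)]
wrist block1 []
wrist tray []
top tray []
top bar1 [([0.637, 0.059, 0.05], 0.89)]
top block1 [([0.637, 0.141, 0.046], 0.82), ([0.461, -0.352, 0.021], 0.52)]
[-0.01, 0.03, -0.03, 0.04, -0.02, 5.34, 0.0]
```

View pics/wt5.png

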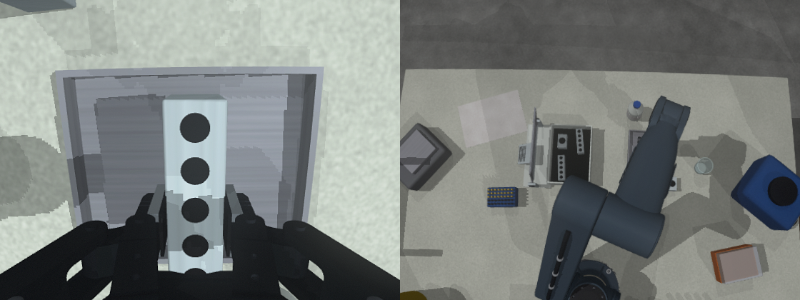

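The bar is held centred over the tray, so I'll lower and release it.

Call:
step_arm(plan=[[0,0,0,0,0,3,0],[0,0,0,0,0,5,0],[0,0,0,0,0,5.1,0],[0,0,0,0,0,5.1,4],[0,0,0,0,0,5.1,4],[0,0,0,0,0,5.1,4],[0,0,0,0,0,2,4],[0,0,0,0,0,-4,4],[0,0,0,0,0,-10,4.6],[0,0,0,0,0,-15,4.6],[0,0,0,0,0,-15,4.6]])

```text
t: 13.88
tool_pos: [0.6204, -0.2495, 0.2342]
orientation: [-3.139, 0.01, 3.089]
force: [0.5, 0.8, -0.5]
width: 0.0464
```

```bash
python3 - <<'E'
from h import *
show()
look("wrist",["bar1","tray","block1"],"w6")
look("scene",["bar1","block1","lid_edge"],"s6")
y=np.pi+.055
rows((.60,-.1,.2,np.pi,4.6),(.5195,.1405,.2,y,4.6),(.5195,.1405,.044,y,4.6))
E
```

```text
13.875 [ 0.6204 -0.2495  0.2342] [-3.139  0.01   3.089] [-0.38  0.49  0.37  1.44  0.   -0.33] [ 0.5  0.8 -0.5] 0.04638238471426766
wrist bar1 [([0.617, -0.249, 0.026], 0.73)]
wrist tray [([0.785, -0.183, 0.001], 0.29)]
wrist block1 [([0.461, -0.348, 0.019], 0.83)]
scene bar1 [([0.618, -0.248, 0.024], 0.63), ([0.636, 0.066, 0.046], 0.63), ([0.518, 0.133, 0.047], 0.61)]
scene block1 [([0.637, 0.141, 0.047], 0.92), ([0.462, -0.349, 0.017], 0.65), ([0.421, -0.232, 0.02], 0.52), ([0.579, 0.222, 0.33], 0.3)]
scene lid_edge [([0.576, 0.223, 0.332], 0.85)]
[0.01, -0.01, -0.6, 2.59, 14.74, 2.77, 4.6]
[0.01, -0.01, -1.23, 11.9, 38.34, 2.79, 4.6]
[0.01, -0.01, -1.23, 11.89, 38.33, 18.39, 4.6]
```

Call:
step_arm(plan=[[0,0,-0.2,1,6,2.8,4.6],[0,0,-0.4,2,12,2.8,4.6],[0,0,-0.6,4,18,2.8,4.6],[0,0,-0.8,6,24,2.8,4.6],[0,0,-1.2,8,30,2.8,4.6],[0,0,-1.2,10,35,2.8,4.6],[0,0,-1.2,11.9,38.3,2.8,4.6],[0,0,-1.2,11.9,38.3,3,4.6],[0,0,-1.2,11.9,38.3,8,4.6],[0,0,-1.2,11.9,38.3,8,4.6]])

```text
t: 15.52
tool_pos: [0.5178, 0.1387, 0.1457]
orientation: [-3.14, -0.005, -3.09]
force: [0.2, 0.3, -0.2]
width: 0.046
```

```bash
python3 - <<'E'
from h import *
show()
look("wrist",["bar1","block4"],"w7")
y=np.pi+.055
rows((.5195,.1405,.044,y,4.6))
E
```

```text
15.525 [0.5178 0.1387 0.1457] [-3.14  -0.005 -3.09 ] [ 0.26  0.3  -0.15  1.13 -0.    0.21] [ 0.2  0.3 -0.2] 0.04598957783685289
wrist bar1 [([0.518, 0.142, 0.046], 0.71)]
wrist block4 [([0.638, 0.137, 0.048], 0.92)]
[-0.0, 0.03, -0.04, 0.16, 0.11, 10.59, 4.6]
```

Call:
step_arm(plan=[[0,0,0,0,0.1,5,4.6],[0,0,0,0,0.1,8.5,4.6],[0,0,0,0,0.1,10.1,4.6],[0,0,0,0,0.1,10.1,4.6],[0,0,0,0,0.1,10.1,0],[0,0,0,0,0.1,10.1,0],[0,0,0,0,0.1,10.1,0],[0,0,0,0,0.1,10.1,0],[0,0,0,0,0.1,5,0],[0,0,0,0,0.1,0,0],[0,0,0,0,0.1,0,0]])

```text
t: 17.05
tool_pos: [0.5225, 0.1417, 0.1533]
orientation: [3.14, 0.009, -3.09]
force: [0.4, 0.6, -2.2]
width: 0.0285
```

```bash
python3 - <<'E'
from h import *
show()
y=np.pi-.05
rows((.57,0,.16,y,0),(.616,-.193,.13,y,0),(.616,-.193,.027,y,0))
E
```

```text
17.05 [0.5225 0.1417 0.1533] [ 3.14   0.009 -3.09 ] [ 0.27  0.3  -0.14  1.13 -0.    0.21] [ 0.4  0.6 -2.2] 0.02847990022318667
[0.02, 0.11, 1.17, -4.01, -14.4, -0.66, 0.0]
[0.02, 0.11, 1.17, -7.57, -33.91, 2.34, 0.0]
[0.02, 0.11, 1.17, -7.48, -33.93, 12.64, 0.0]
```

Call:
step_arm(plan=[[0,0,0.2,-1,-5,-1,0],[0,0,0.5,-2.5,-10,-1,0],[0,0,0.8,-4,-16,-1,0],[0,0,1.2,-5.5,-22,-0.5,0],[0,0,1.2,-7,-28,0.5,0],[0,0,1.2,-8,-33.8,1.7,0],[0,0,1.2,-8,-33.8,2,0],[0,0,1.2,-8,-33.8,6,0],[0,0,1.2,-8,-33.8,6,0],[0,0,1.2,-8,-33.8,6,0]])

```text
t: 18.3
tool_pos: [0.6176, -0.1918, 0.0897]
orientation: [3.142, 0.002, 3.09]
force: [0.5, 0.6, -1.6]
width: 0.0284
```

```bash
python3 - <<'E'
from h import *
show()
look("wrist",["bar1","tray"],"w8")
rows((.616,-.193,.026,np.pi-.05,0))
E
```

```text
18.3 [ 0.6176 -0.1918  0.0897] [3.142e+00 2.000e-03 3.090e+00] [-0.3   0.51  0.04  1.1   0.   -0.25] [ 0.5  0.6 -1.6] 0.0283704091052971
wrist bar1 [([0.615, -0.193, 0.086], 0.7), ([0.614, -0.249, 0.026], 0.63)]
wrist tray []
[-0.01, 0.04, -0.02, 0.25, -0.09, 6.44, 0.0]
```

View pics/w8.png

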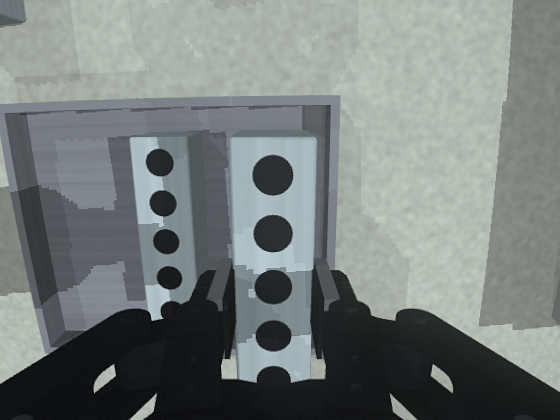

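The second bar sits between the middle bar (about 165) and the wall (about 320). Lowering now.

Call:
step_arm(plan=[[0,0,0,0,0,4,0],[0,0,0,0,0,6,0],[0,0,0,0,0,6.4,0],[0,0,0,0,0,6.4,0],[0,0,0,0,0,6.4,4],[0,0,0,0,0,6.4,4],[0,0,0,0,0,6.4,4],[0,0,0,0,0,3,4],[0,0,0,0,0,-3,4],[0,0,0,0,0,-9,4.6],[0,0,0,0,0,-11,4.6],[0,0,0,0,0,-11,4.6]])

```text
t: 19.95
tool_pos: [0.6182, -0.1927, 0.2004]
orientation: [-3.141, 0.005, 3.089]
force: [0.8, 1.0, -0.4]
width: 0.0456
```

```bash
python3 - <<'E'
from h import *
show()
look("wrist",["bar1","block1"],"w9")
look("scene",["bar1","block1"],"s9")
y=np.pi+.17
rows((.637,.062,.2,y,4.6),(.637,.062,.13,y,4.6))
E
```

```text
19.95 [ 0.6182 -0.1927  0.2004] [-3.141  0.005  3.089] [-0.3   0.46  0.24  1.35  0.   -0.25] [ 0.8  1.  -0.4] 0.04557983284828053
wrist bar1 [([0.616, -0.251, 0.026], 0.89), ([0.613, -0.189, 0.027], 0.55), ([0.783, -0.182, 0.001], 0.55), ([0.463, -0.347, 0.022], 0.23)]
wrist block1 [([0.461, -0.349, 0.02], 0.66)]
scene bar1 [([0.618, -0.249, 0.026], 0.9), ([0.638, 0.064, 0.042], 0.76), ([0.613, -0.197, 0.024], 0.58), ([0.385, 0.395, 0.001], 0.22)]
scene block1 [([0.633, 0.138, 0.044], 0.83), ([0.425, -0.23, 0.022], 0.79), ([0.458, -0.35, 0.013], 0.53)]
[0.01, -0.01, -2.55, -0.68, 25.49, -0.27, 4.6]
[0.01, -0.01, -2.55, -0.69, 25.49, 6.73, 4.6]
```

Call:
step_arm(plan=[[0,0,-0.4,0,6,0,4.8],[0,0,-1,0,12,0,4.8],[0,0,-1.6,0,18,0,4.8],[0,0,-2.2,-0.5,23,0,4.8],[0,0,-2.55,-0.7,25.5,0,4.8],[0,0,-2.55,-0.7,25.5,3,4.8],[0,0,-2.55,-0.7,25.5,5,4.8],[0,0,-2.55,-0.7,25.5,5,4.8]])

```text
t: 21.25
tool_pos: [0.6364, 0.0619, 0.1465]
orientation: [-3.142, -0.003, -2.972]
force: [0.1, -0.1, 0.9]
width: 0.0482
```

```bash
python3 - <<'E'
from h import *
show()
look("wrist",["bar1","block4"],"w10")
rows((.637,.062,.045,np.pi+.17,4.8))
E
```

```text
21.25 [0.6364 0.0619 0.1465] [-3.142e+00 -3.000e-03 -2.972e+00] [ 0.1   0.47  0.12  1.22 -0.   -0.07] [ 0.1 -0.1  0.9] 0.048176121992948996
wrist bar1 [([0.638, 0.057, 0.048], 0.68)]
wrist block4 [([0.639, 0.141, 0.05], 0.57)]
[-0.0, 0.02, -0.0, 0.13, 0.05, 10.44, 4.8]
```

View pics/w10.png

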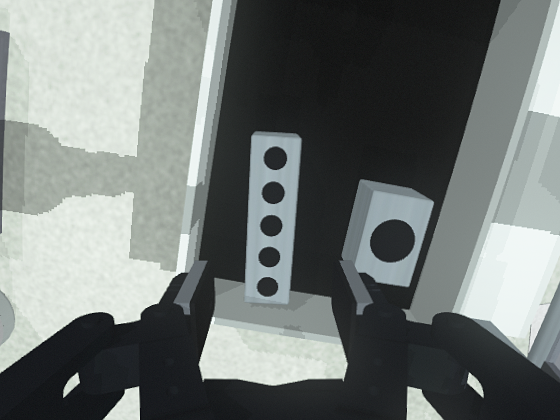

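```bash
python3 - <<'E'
from h import *
w=pix2w("wrist",[(275,158),(267,287),(271,226)],.065); d=w[1]-w[0]; print(w.round(4),np.degrees(np.arctan2(d[1],d[0])))
rows((*w[:2].mean(0)[:2],.045,np.pi+np.arctan2(d[1],d[0]),4.8))
E
```

```text
[[0.5994 0.0567 0.065 ]
 [0.684  0.066  0.065 ]
 [0.6418 0.0615 0.065 ]] 6.25189880049725
[-0.0, 0.02, 0.69, -0.32, -0.1, 10.44, 4.8]
```

Call:
step_arm(plan=[[0,0,0.7,-0.3,-0.1,3,4.6],[0,0,0.7,-0.3,-0.1,7,4.6],[0,0,0.7,-0.3,-0.1,10.2,4.6],[0,0,0.7,-0.3,-0.1,10.2,4.6],[0,0,0.7,-0.3,-0.1,10.2,0],[0,0,0.7,-0.3,-0.1,10.2,0],[0,0,0.7,-0.3,-0.1,10.2,0],[0,0,0.7,-0.3,-0.1,10.2,0],[0,0,0.7,-0.3,-0.1,5,0],[0,0,0.7,-0.3,-0.1,0,0],[0,0,0.7,-0.3,-0.1,0,0]])

```text
t: 22.78
tool_pos: [0.6435, 0.0616, 0.1539]
orientation: [-3.141, 0.01, -3.033]
force: [0.2, -0.8, -2.9]
width: 0.0283
```

```bash
python3 - <<'E'
from h import *
show()
y=np.pi-.05
rows((.62,-.05,.16,y,0),(.616,-.15,.16,y,0),(.616,-.305,.12,y,0),(.616,-.305,.09,y,0))
E
```

```text
22.775 [0.6435 0.0616 0.1539] [-3.141  0.01  -3.033] [ 0.1   0.47  0.14  1.23 -0.   -0.01] [ 0.2 -0.8 -2.9] 0.02833236484555922
[0.0, 0.11, 1.82, 3.54, -10.84, -0.64, 0.0]
[0.0, 0.11, 1.82, 5.02, -20.74, -0.65, 0.0]
[0.0, 0.11, 1.82, 6.75, -36.15, 3.34, 0.0]
[0.0, 0.11, 1.82, 6.77, -36.15, 6.34, 0.0]
```

Call:
step_arm(plan=[[0,0,0.3,1.5,-5,-1.3,0],[0,0,0.8,3.3,-11,-1.3,0],[0,0,1.2,4.5,-17,-1.3,0],[0,0,1.8,5,-22,-1.3,0],[0,0,1.8,5.5,-28,0,0],[0,0,1.8,6,-33,1.5,0],[0,0,1.8,6.6,-36.1,2.7,0],[0,0,1.8,6.6,-36.1,5.6,0],[0,0,1.8,6.6,-36.1,5.6,0],[0,0,1.8,6.6,-36.1,5.6,0]])

```text
t: 24.02
tool_pos: [0.6147, -0.3042, 0.0932]
orientation: [3.142, 0.001, 3.094]
force: [-0.4, -0.7, -1.4]
width: 0.0286
```

```bash
python3 - <<'E'
from h import *
show()
look("wrist",["bar1","block1"],"w11")
rows((.616,-.305,.026,np.pi-.05,0))
E
```

```text
24.025 [ 0.6147 -0.3042  0.0932] [3.142e+00 1.000e-03 3.094e+00] [-0.46  0.58  0.16  1.16  0.   -0.41] [-0.4 -0.7 -1.4] 0.028581881466832375
wrist bar1 [([0.611, -0.304, 0.089], 0.91), ([0.619, -0.249, 0.025], 0.7), ([0.615, -0.19, 0.026], 0.56)]
wrist block1 []
[-0.01, 0.04, 0.03, -0.05, -0.05, 6.81, 0.0]
```

View pics/w11.png

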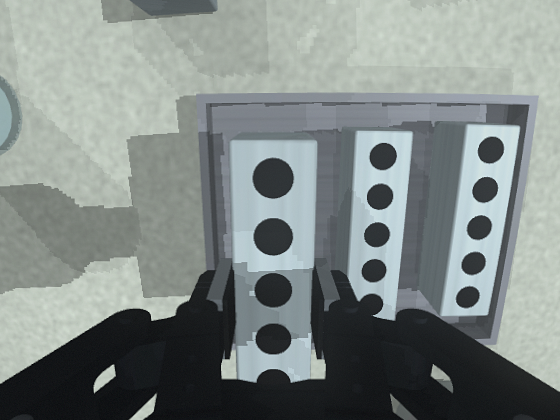

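Both placed bars lie flat, and the third hovers over its slot. Lowering it.

Call:
step_arm(plan=[[0,0,0,0,0,4,0],[0,0,0,0,0,6.3,0],[0,0,0,0,0,6.7,0],[0,0,0,0,0,6.7,0],[0,0,0,0,0,6.7,4],[0,0,0,0,0,6.7,4],[0,0,0,0,0,6.7,4],[0,0,0,0,0,3,4],[0,0,0,0,0,-3,4],[0,0,0,4,0,-9,6],[0,0,0,8,2,-14,7],[0,0,0,11,3,-16,7]])

```text
t: 25.68
tool_pos: [0.5054, -0.2692, 0.255]
orientation: [-3.14, 0.004, 3.093]
force: [0.9, -1.0, 0.9]
width: 0.0702
```

Call:
step_arm(plan=[[0,0,0,0,0,0,7],[0,0,0,0,0,0,7],[0,0,0,0,0,0,7]])

```text
t: 26.05
tool_pos: [0.5063, -0.2694, 0.2512]
orientation: [3.141, -0.0, 3.093]
force: [0.4, -1.0, -0.5]
width: 0.0699
```

```bash
python3 - <<'E'
from h import *
show()
look("wrist",["bar1","block1"],"w12"); yaws("block1","wrist")
get_image("scene");print([d["at"] for d in place_of("block1","scene")])
E
```

```text
26.05 [ 0.5063 -0.2694  0.2512] [ 3.141 -0.     3.093] [-0.49  0.32  0.15  1.4   0.   -0.44] [ 0.4 -1.  -0.5] 0.06987180375031175
wrist bar1 [([0.613, -0.19, 0.027], 0.89), ([0.618, -0.252, 0.025], 0.64)]
wrist block1 [([0.42, -0.227, 0.016], 0.75)]
block1 0.88 minrect [[160.0, 105.0], [211.0, 103.0], [214.0, 168.0], [163.0, 171.0]]
block1 0.63 minrect [[281.0, 62.0], [329.0, 53.0], [342.0, 121.0], [295.0, 131.0]]
[[0.6328, 0.14, 0.0433], [0.459, -0.3518, 0.019], [0.4227, -0.2307, 0.0199]]
```

View pics/w12.png

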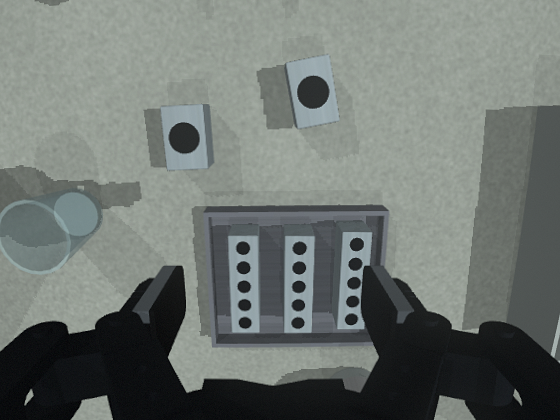

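All three bars are in the tray. Blocks are at (184,137) and (313,92).

```bash
python3 - <<'E'
from h import *
for c in [[(160,106),(203,105),(206,170),(163,170)],[(286,66),(327,55),(339,122),(297,129)]]:
    w=pix2w("wrist",c,.04); m=w.mean(0); d=(w[2]+w[3]-w[0]-w[1]); a=np.arctan2(d[1],d[0]); print(m.round(4),np.degrees(a), np.linalg.norm(d)/2)
    rows((*m[:2],.12,np.pi+a,6.5),(*m[:2],.02,np.pi+a,6.5))
E
```

```text
[ 0.461  -0.3505  0.04  ] -3.3429004540960756 0.059297068416093376
[0.0, 0.0, 0.12, 4.12, -8.32, 13.19, 6.5]
[0.0, 0.0, 0.12, 4.13, -8.32, 23.19, 6.5]
[ 0.427  -0.2296  0.04  ] 8.919456021594653 0.05783307330524576
[0.0, 0.0, -2.34, 8.1, 3.59, 13.2, 6.5]
[0.0, 0.0, -2.34, 8.1, 3.58, 23.2, 6.5]
```

Call:
step_arm(plan=[[0,0,-1,3,1.5,5,6.3],[0,0,-2.3,6,3,10,6.3],[0,0,-2.3,8.1,3.6,14,6.3],[0,0,-2.3,8.1,3.6,19,6.3],[0,0,-2.3,8.1,3.6,22,6.3],[0,0,-2.3,8.1,3.6,23.1,6.3],[0,0,-2.3,8.1,3.6,23.1,6.3],[0,0,-2.3,8.1,3.6,23.1,0],[0,0,-2.3,8.1,3.6,23.1,0],[0,0,-2.3,8.1,3.6,23.1,0],[0,0,-2.3,8.1,3.6,23.1,0]])

```text
t: 27.72
tool_pos: [0.4281, -0.23, 0.023]
orientation: [-3.14, 0.003, -2.989]
force: [-0.9, 0.5, 6.1]
width: 0.0388
```

```bash
python3 - <<'E'
from h import *
show()
y=np.pi+.03
rows((.427,-.23,.15,np.pi+.15,0),(.515,.062,.15,y,0),(.515,.062,.10,y,0))
E
```

```text
27.725 [ 0.4281 -0.23    0.023 ] [-3.140e+00  3.000e-03 -2.989e+00] [-0.49  0.34 -0.46  0.77  0.   -0.65] [-0.9  0.5  6.1] 0.03879679523462249
[-0.02, 0.04, 0.03, 0.06, -0.01, -12.7, 0.0]
[-0.02, 0.04, 1.4, -13.07, 27.52, -12.71, 0.0]
[-0.02, 0.04, 1.4, -13.05, 27.53, -7.71, 0.0]
```

Call:
step_arm(plan=[[0,0,0,0,0,-5,0],[0,0,0,0,0,-10,0],[0,0,0.2,-2,4,-13,0],[0,0,0.5,-5,9,-13,0],[0,0,0.9,-7.5,14,-13,0],[0,0,1.4,-10,20,-13,0],[0,0,1.4,-12,25,-13,0],[0,0,1.4,-13,27.5,-12.7,0],[0,0,1.4,-13,27.5,-12.7,0],[0,0,1.4,-13,27.5,-8,0],[0,0,1.4,-13,27.5,-8,0]])

```text
t: 29.1
tool_pos: [0.5113, 0.061, 0.0999]
orientation: [-3.141, -0.004, -3.112]
force: [-0.0, -0.4, -1.0]
width: 0.0385
```

```bash
python3 - <<'E'
from h import *
show()
look("wrist",["block1"],"w13")
rows((.515,.062,.0485,np.pi+.03,0))
E
```

```text
29.1 [0.5113 0.061  0.0999] [-3.141 -0.004 -3.112] [ 0.12  0.3  -0.27  1.   -0.    0.09] [-0.  -0.4 -1. ] 0.03847970661301596
wrist block1 [([0.507, 0.064, 0.092], 0.89)]
[-0.0, 0.01, -0.01, -0.13, 0.07, 5.41, 0.0]
```

Call:
step_arm(plan=[[0,0,0,0,0,3,0],[0,0,0,0,0,5,0],[0,0,0,0,0,5.4,0],[0,0,0,0,0,5.4,0],[0,0,0,0,0,5.4,5.2],[0,0,0,0,0,5.4,5.2],[0,0,0,0,0,5.4,5.2],[0,0,0,0,0,2,5.2],[0,0,0,0,0,-4,5.2],[0,0,0,0,-1,-10,6],[0,0,0,2,-6,-13,6.3],[0,0,0,4,-12,-13,6.3]])

```text
t: 30.7
tool_pos: [0.4785, -0.0591, 0.2344]
orientation: [-3.141, 0.007, -3.109]
force: [0.6, -1.0, -0.4]
width: 0.0634
```

```bash
python3 - <<'E'
from h import *
show()
look("wrist",["block1"],"w14")
look("scene",["block1"],"s14")
y=np.pi-.058
rows((.461,-.3505,.22,y,6.3),(.461,-.3505,.12,y,6.3),(.461,-.3505,.022,y,6.3))
E
```

```text
30.7 [ 0.4785 -0.0591  0.2344] [-3.141  0.007 -3.109] [-0.12  0.16 -0.11  1.3  -0.   -0.16] [ 0.6 -1.  -0.4] 0.06341063871128125
wrist block1 [([0.511, 0.065, 0.039], 0.88), ([0.638, 0.141, 0.048], 0.82)]
scene block1 [([0.458, -0.348, 0.016], 0.8), ([0.635, 0.142, 0.045], 0.59), ([0.511, 0.06, 0.049], 0.56)]
[0.0, 0.02, 0.98, 2.41, -29.05, 1.19, 6.3]
[0.0, 0.02, 0.98, 2.43, -29.05, 11.19, 6.3]
[0.0, 0.02, 0.98, 2.45, -29.05, 20.99, 6.3]
```

Call:
step_arm(plan=[[0,0,0.3,0.5,-6,1,6.3],[0,0,0.6,1,-12,1,6.3],[0,0,1,1.5,-18,1,6.3],[0,0,1,2,-24,1,6.3],[0,0,1,2.2,-29,3,6.3],[0,0,1,2.2,-29,8,6.3],[0,0,1,2.2,-29,11,6.3],[0,0,1,2.2,-29,11,6.3],[0,0,1,2.2,-29,11,6.3]])

```text
t: 32.02
tool_pos: [0.4655, -0.3486, 0.1227]
orientation: [-3.141, 0.002, 3.086]
force: [0.4, 0.1, 0.0]
width: 0.063
```

```bash
python3 - <<'E'
from h import *
show()
look("wrist",["block1"],"w15"); yaws("block1","wrist")
rows((.461,-.3505,.022,np.pi-.058,6.3))
E
```

```text
32.025 [ 0.4655 -0.3486  0.1227] [-3.141e+00  2.000e-03  3.086e+00] [-0.64  0.39 -0.08  1.1   0.   -0.59] [0.4 0.1 0. ] 0.0629506544015299
wrist block1 [([0.46, -0.349, 0.022], 0.87)]
block1 0.65 minrect [[233.0, 159.0], [299.0, 154.0], [307.0, 255.0], [240.0, 260.0]]
[-0.02, 0.04, 0.02, 0.46, -0.15, 10.12, 6.3]
```

Call:
step_arm(plan=[[0,0,0,0.5,0,5,6.3],[0,0,0,0.5,0,9,6.3],[0,0,0,0.5,0,10.1,6.3],[0,0,0,0.5,0,10.1,6.3],[0,0,0,0.5,0,10.1,0],[0,0,0,0.5,0,10.1,0],[0,0,0,0.5,0,10.1,0],[0,0,0,0.5,0,10.1,0],[0,0,0,0.5,0,5,0],[0,0,0,0.5,0,-1,0],[0,0,0,0.5,0,-3,0],[0,0,0,0.5,0,-3,0]])

```text
t: 33.67
tool_pos: [0.4604, -0.3494, 0.1542]
orientation: [-3.139, 0.005, 3.085]
force: [0.1, 0.5, -1.4]
width: 0.0386
```

```bash
python3 - <<'E'
from h import *
show()
look("wrist",["block1"])
y=np.pi+.03
rows((.515,.140,.15,y,0),(.515,.14,.10,y,0))
E
```

```text
33.675 [ 0.4604 -0.3494  0.1542] [-3.139  0.005  3.085] [-0.65  0.36 -0.04  1.16  0.   -0.59] [ 0.1  0.5 -1.4] 0.038614679048727625
wrist block1 [([0.459, -0.347, 0.153], 0.94)]
[0.0, 0.01, -1.0, -2.81, 49.08, 0.13, 0.0]
[0.0, 0.01, -1.0, -2.8, 49.08, 5.13, 0.0]
```

Call:
step_arm(plan=[[0,0,0,0,6,0,0],[0,0,-0.2,0,12,0,0],[0,0,-0.4,-0.5,18,0,0],[0,0,-0.6,-1,24,0,0],[0,0,-0.8,-1.5,30,0,0],[0,0,-1,-2,36,0,0],[0,0,-1,-2.5,42,0,0],[0,0,-1,-2.8,47,0,0],[0,0,-1,-2.8,49,0,0],[0,0,-1,-2.8,49,1,0],[0,0,-1,-2.8,49,5,0],[0,0,-1,-2.8,49,5,0]])

```text
t: 35.28
tool_pos: [0.5125, 0.1368, 0.0986]
orientation: [-3.139, -0.005, -3.113]
force: [-0.3, 0.1, -2.5]
width: 0.0387
```

```bash
python3 - <<'E'
from h import *
show()
look("wrist",["block1"],"w16")
rows((.515,.14,.0475,np.pi+.03,0))
E
```

```text
35.275 [0.5125 0.1368 0.0986] [-3.139 -0.005 -3.113] [ 0.26  0.33 -0.24  1.01 -0.    0.23] [-0.3  0.1 -2.5] 0.03871765079497417
wrist block1 [([0.514, 0.063, 0.042], 0.66), ([0.513, 0.138, 0.096], 0.66)]
[-0.01, 0.0, -0.01, -0.01, 0.23, 5.42, 0.0]
```

View pics/w16.png

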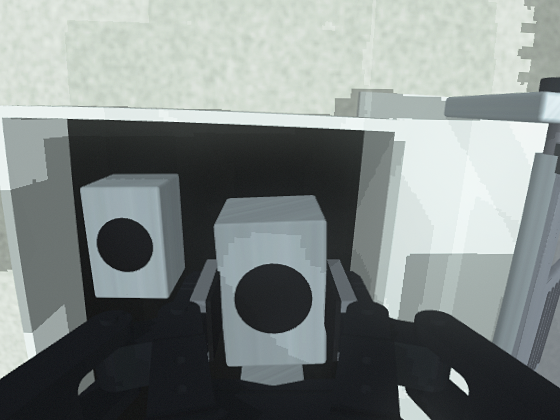

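Call:
step_arm(plan=[[0,0,0,0,0.1,3,0],[0,0,0,0,0.1,5,0],[0,0,0,0,0.1,5.4,0],[0,0,0,0,0.1,5.4,0],[0,0,0,0,0.1,5.4,5.2],[0,0,0,0,0.1,5.4,5.2],[0,0,0,0,0.1,5.4,5.2],[0,0,0,0,0.1,2,5.2],[0,0,0,0,0,-4,5.2],[0,0,0,-1,-2,-10,5.2],[0,0,0,-3,-3,-16,5.2],[0,0,0,-5,-4,-22,0]])

```text
t: 36.88
tool_pos: [0.5649, 0.1008, 0.32]
orientation: [3.142, 0.003, -3.111]
force: [1.7, -0.9, 0.3]
width: 0.0348
```

Call:
step_arm(plan=[[0,0,0,-1,0,-5,0],[0,0,0,-1,0,-7,0],[0,0,0,-1,0,-7,0]])

```text
t: 37.25
tool_pos: [0.5753, 0.1016, 0.3886]
orientation: [3.141, 0.004, -3.111]
force: [0.7, 0.3, -0.5]
width: 0.0
```

```bash
python3 - <<'E'
from h import *
show()
look("wrist",["block1","bar1","case","lid_edge","pivot"],"w17")
look("scene",["block1","bar1","lid_edge","beaker","tipbox","bottle"],"s17")
a=cv2.imread("pics/w17.png");b=cv2.imread("pics/s17.png");cv2.imwrite("pics/ws17.png",cv2.resize(np.hstack([a,b]),(800,300)))
E
```

```text
37.25 [0.5753 0.1016 0.3886] [ 3.141  0.004 -3.111] [ 0.17  0.35  0.55  1.76 -0.    0.14] [ 0.7  0.3 -0.5] 4.381720215204682e-05
wrist block1 [([0.513, 0.064, 0.04], 0.98), ([0.517, 0.142, 0.046], 0.59), ([0.638, 0.136, 0.047], 0.58)]
wrist bar1 [([0.616, -0.249, 0.024], 0.84), ([0.613, -0.189, 0.028], 0.73)]
wrist case [([0.575, 0.101, -0.002], 0.55), ([0.783, -0.185, 0.001], 0.32)]
wrist lid_edge [([0.579, 0.221, 0.324], 0.92)]
wrist pivot [([0.58, 0.258, 0.083], 0.91)]
scene block1 [([0.515, 0.14, 0.041], 0.91), ([0.511, 0.063, 0.046], 0.88), ([0.633, 0.143, 0.044], 0.71)]
scene bar1 [([0.618, -0.248, 0.024], 0.92), ([0.611, -0.303, 0.021], 0.78), ([0.612, -0.196, 0.026], 0.59)]
scene lid_edge [([0.576, 0.222, 0.33], 0.66)]
scene beaker [([0.542, -0.483, -0.003], 0.96)]
scene tipbox [([0.386, 0.395, -0.001], 0.92)]
scene bottle [([0.784, -0.183, 0.006], 0.69), ([0.386, 0.397, 0.0], 0.5)]
```

View pics/ws17.png

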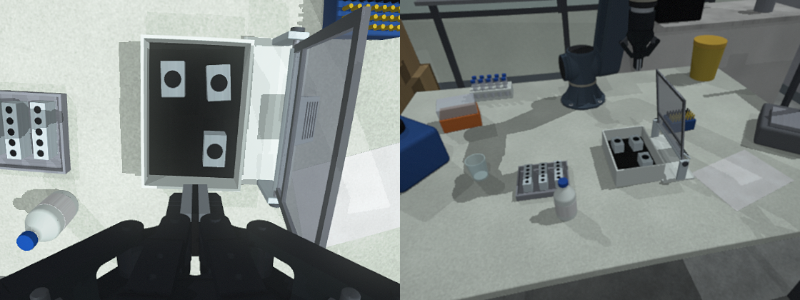

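Everything is in place: three bars in the tray, and three blocks on the case floor with wells at (172,78), (217,83) and (213,151) in the left half. Next I go over and behind the lid to shut it.

Call:
step_arm(plan=[[0,0,0,0,2,-2,0],[0,0,0,0,7,-2,0],[0,0,0,0,12,-2,0],[0,0,0,0,17,-2,0],[0,0,0,0,18.5,-2,0],[0,0,0,0,18.5,-2,0],[0,0,0,0,18.5,4,0],[0,0,0,0,18.5,9.3,0],[0,0,0,0,18.5,9.3,0],[0,0,0,0,18.5,9.3,0]])

```text
t: 39.15
tool_pos: [0.5704, 0.2859, 0.2977]
orientation: [3.14, 0.005, -3.113]
force: [0.4, 0.4, -0.2]
width: -0.0002
```

```bash
python3 - <<'E'
from h import *
show()
look("scene",["lid_edge"])
y=np.pi+.03
rows(*[(.577,.254-.21*np.cos(t)+.015,.089+.21*np.sin(t),y,0) for t in (1.42,1.3,1.2,1.1,1,.9,.8,.7,.6,.5,.4,.3,.2,.1,0)])
E
```

```text
39.15 [0.5704 0.2859 0.2977] [ 3.14   0.005 -3.113] [ 0.47  0.43  0.44  1.57 -0.    0.44] [ 0.4  0.4 -0.2] -0.0002149090626642785
scene lid_edge [([0.579, 0.223, 0.328], 0.75)]
[0.03, 0.08, -0.01, -0.46, -4.93, 0.14, 0.0]
[0.03, 0.08, -0.01, -0.38, -7.4, 0.66, 0.0]
[0.03, 0.08, -0.01, -0.32, -9.39, 1.32, 0.0]
[0.03, 0.08, -0.01, -0.26, -11.3, 2.17, 0.0]
[0.03, 0.08, -0.01, -0.19, -13.13, 3.21, 0.0]
[0.03, 0.08, -0.01, -0.14, -14.84, 4.43, 0.0]
[0.03, 0.08, -0.01, -0.08, -16.42, 5.81, 0.0]
[0.03, 0.08, -0.01, -0.03, -17.85, 7.34, 0.0]
[0.03, 0.08, -0.01, 0.02, -19.12, 9.01, 0.0]
[0.03, 0.08, -0.01, 0.07, -20.22, 10.79, 0.0]
[0.03, 0.08, -0.01, 0.11, -21.14, 12.68, 0.0]
[0.03, 0.08, -0.01, 0.14, -21.87, 14.65, 0.0]
[0.03, 0.08, -0.01, 0.17, -22.39, 16.68, 0.0]
[0.03, 0.08, -0.01, 0.19, -22.71, 18.76, 0.0]
[0.03, 0.08, -0.01, 0.21, -22.82, 20.85, 0.0]
```

Call:
step_arm(plan=[[0,0,0,0,-2.5,0,0],[0,0,0,0,-4.9,0.2,0],[0,0,0,0,-7.4,0.7,0],[0,0,0,0,-9.4,1.3,0],[0,0,0,0,-11.3,2.2,0],[0,0,0,0,-13.1,3.2,0],[0,0,0,0,-14.8,4.4,0],[0,0,0,0,-16.4,5.8,0],[0,0,0,0,-17.9,7.3,0],[0,0,0,0,-17.9,7.3,0]])

```text
t: 40.5
tool_pos: [0.5739, 0.1061, 0.22]
orientation: [-3.141, -0.001, -3.113]
force: [0.2, 0.4, 0.8]
width: -0.0002
```

```bash
python3 - <<'E'
from h import *
show()
look("scene",["lid_edge"],"s18")
y=np.pi+.03
rows(*[(.577,.254-.21*np.cos(t)+.015,.089+.21*np.sin(t),y,0) for t in (.7,.6,.5,.4,.3,.2,.1,0)])
E
```

```text
40.5 [0.5739 0.1061 0.22  ] [-3.141e+00 -1.000e-03 -3.113e+00] [ 0.18  0.34  0.11  1.34 -0.    0.15] [0.2 0.4 0.8] -0.00016038225936265053
scene lid_edge [([0.577, 0.067, 0.245], 0.87)]
[-0.0, 0.01, -0.0, -0.23, 0.1, -0.28, 0.0]
[-0.0, 0.01, -0.0, -0.19, -1.17, 1.39, 0.0]
[-0.0, 0.01, -0.0, -0.16, -2.27, 3.18, 0.0]
[-0.0, 0.01, -0.0, -0.13, -3.18, 5.07, 0.0]
[-0.0, 0.01, -0.0, -0.1, -3.9, 7.04, 0.0]
[-0.0, 0.01, -0.0, -0.09, -4.42, 9.07, 0.0]
[-0.0, 0.01, -0.0, -0.07, -4.73, 11.15, 0.0]
[-0.0, 0.01, -0.0, -0.07, -4.83, 13.25, 0.0]
```

View pics/s18.png

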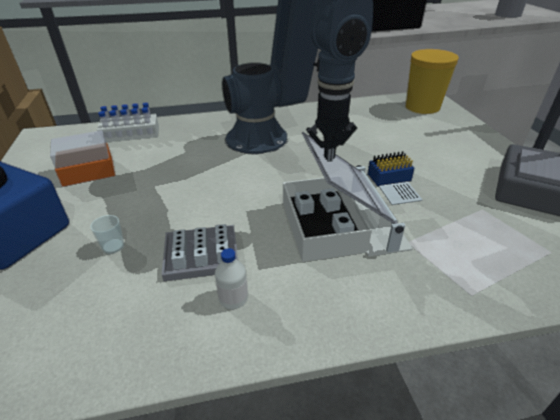

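The lid is following the fingers and is half shut. I'll continue along the arc and press down.

Call:
step_arm(plan=[[0,0,0,0,-1.2,1.4,0],[0,0,0,0,-2.3,3.2,0],[0,0,0,0,-3.2,5.1,0],[0,0,0,0,-3.9,7,0],[0,0,0,0,-4.4,9,0],[0,0,0,0,-4.7,11.1,0],[0,0,0,0,-4.8,12.5,0],[0,0,0,0,-4.8,13.3,0],[0,0,0,0,-4.8,13.6,0],[0,0,0,0,-4.8,13.6,0],[0,0,0,0,-4.8,13.6,0]])

```text
t: 41.98
tool_pos: [0.5761, 0.0593, 0.0883]
orientation: [-3.141, 0.003, -3.111]
force: [-11.0, -3.4, 26.1]
width: -0.0002
```

```bash
python3 - <<'E'
from h import *
show()
look("scene",["lid_edge","paddle"])
E
```

```text
41.975 [0.5761 0.0593 0.0883] [-3.141e+00  3.000e-03 -3.111e+00] [ 0.1   0.41 -0.14  1.02 -0.    0.07] [-11.   -3.4  26.1] -0.00016994044438640638
scene lid_edge [([0.571, 0.01, 0.089], 0.85)]
scene paddle [([0.579, 0.312, 0.133], 0.95), ([0.575, 0.096, 0.0], 0.24)]
```

Shut against its stop at 26 N. I'll lift away, then check.

Call:
step_arm(plan=[[0,0,0,0,0,-3,0],[0,0,0,0,0,-9,0],[0,0,0,3,-4,-15,0],[0,0,0,8,-9,-21,0],[0,0,0,12,-12,-25,0],[0,0,0,12,-12,-25,0],[0,0,0,12,-12,-25,0],[0,0,0,12,-12,-25,0],[0,0,0,12,-12,-25,0]])

```text
t: 43.25
tool_pos: [0.4599, -0.0635, 0.3341]
orientation: [3.141, -0.0, -3.11]
force: [-0.1, -0.4, -0.1]
width: -0.0
```

```bash
python3 - <<'E'
from h import *
show()
look("scene",["lid_edge","paddle","bar1","block1","beaker","tipbox","bottle"],"s20")
look("top",["lid_edge","paddle","bar1","block1"])
E
```

```text
43.25 [ 0.4599 -0.0635  0.3341] [ 3.141 -0.    -3.11 ] [-0.14  0.12  0.1   1.55  0.   -0.17] [-0.1 -0.4 -0.1] -4.6223035763011165e-05
scene lid_edge [([0.571, 0.01, 0.087], 0.69)]
scene paddle [([0.578, 0.312, 0.137], 0.62)]
scene bar1 [([0.612, -0.301, 0.024], 0.88), ([0.619, -0.248, 0.023], 0.69), ([0.61, -0.194, 0.024], 0.58)]
scene block1 []
scene beaker [([0.542, -0.484, -0.002], 0.93)]
scene tipbox [([0.382, 0.396, -0.001], 0.95)]
scene bottle [([0.781, -0.179, 0.004], 0.7)]
top lid_edge [([0.578, 0.007, 0.092], 0.69)]
top paddle [([0.583, 0.31, 0.132], 0.73)]
top bar1 [([0.61, -0.303, 0.026], 0.8), ([0.615, -0.244, 0.025], 0.65), ([0.61, -0.191, 0.024], 0.44)]
top block1 [([0.583, 0.309, 0.133], 0.71)]
```

View pics/s20.png

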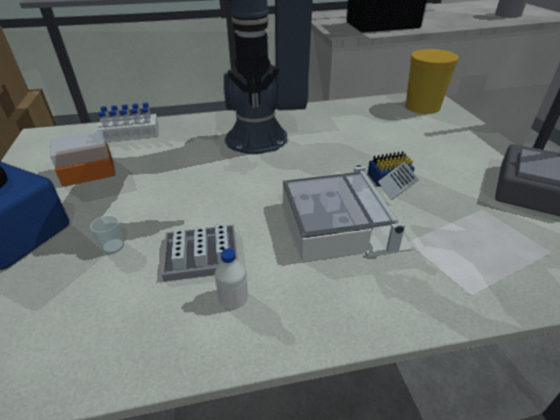

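The lid is level over the three blocks, all three bars are in the tray, and the bystanders haven't moved. Handing in.

```bash
python3 -c "
from plant import r; r.job_done()"
```

```text
the job is handed in; nothing more can be done
```

I opened the lid with the paddle and laid all three bars flat in the tray. Both bench blocks went onto the case floor beside block4. I then pushed the lid shut and handed the job in at about 43 s; the hand-in gives no verdict.

**Final checks:**
- **Lid:** its free edge is back at its starting height, about 87–92 mm in the scene and top views. The push ended against the stop at 26 N, which is over the 15 N the task gives for shutting it.
- **Bars:** all three are at about z 24 mm on the tray floor, roughly 55 mm apart.
- **Blocks:** with the lid still up, all three were on the case floor (origins at z 40–47 mm), none stacked. After shutting, the picture shows them under the clear lid, but the networks no longer found them there. The top-view network labelled the paddle as a block, which I discounted.
- **Bystanders:** the bottle, tip box and beaker are within a few millimetres of where they started, which is within measurement error.
- **Robot:** clear of everything at hand-in.

One bench block had shifted about 30 mm while the arm was elsewhere, so I measured it again before gripping it. I saw no grip slip. I never found a third bench block and took it as absent.

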